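# Sort two sealed bottles into the full and the empty tray by weight

### The arm

A 6-joint arm with a two-finger parallel gripper is mounted at the origin on a cart in front of the work surface, level with it; the furniture and walls round the work are solid. World frame = base frame: x ahead of the robot, y to its left, z up, the work surface at z = 0. Lengths are in m, angles in rad, forces in N, time in s.
With the tool pointing down it reaches from about 0.25 to 0.85 m from the base axis. Payload 12.5 kg.
Tool frame: the origin (TCP) lies between the finger pads; the fingertips stand 11 mm ahead of it and the grasp point (between the pads) lies 8 mm behind it; z points along the fingers, y is the line along which they close (so a half turn about z gives the same grasp; the last joint's range is limited). The gripper opens to 93 mm and grips with 3 to 60 N. Pads are 15 mm wide; open, the fingers measure 128 mm over their backs; the gripper's body (75 mm by 188 mm) begins 65 mm behind the grasp point.
Start: joints at [-1.26, 0.351, 1.652, -0, 1.139, -0.085], TCP at [0.212, -0.507, 0.23] pointing down, gripper open.
Joint ranges: [-2.75, 2.75], [-0.79, 2.1], [0.01, 2.65], [-1.57, 4.71], [0.07, 3.14], [-2.87, 2.87]. Speed limits (rad/s): [2.22, 2.22, 2.79, 3.14, 3.14, 3.14].

### API

Orientations are given as a unit quaternion [x, y, z, w].
In Python, from plant import read_state, get_image, hand_in gives the robot as it stands.
- The arm moves only by the shell command python3 -m crank 'ROWS' [OPENING] [FORCE]. ROWS is text: rows parted by semicolons, each of 4 numbers parted by spaces: the shift along the tool's x, y, z in m, then the turn about the tool's z in degrees. In form: dx dy dz turn; .... A call has 1 to 20 rows; each row is the pose to reach, as a shift and turn from the pose commanded when the call began, along the tool's axes at that moment; what a row does not reach only later rows make up. A row lasts 1/12 s, in which the tool goes at most 41.7 mm and 7.16 degrees, less where a joint would pass 70% of its speed; a pose out of reach is approached as far as the arm can. A call with a gripper value outside its range is refused whole. OPENING is the opening, from 0 (shut) to 1 (fully open), set as the call begins (- or left out, the last holds). The fingers move at their own pace and stop on an object; FORCE is the grip in N (left out, the last holds). Time passes only in rows, so rows that repeat a pose let the fingers close. It gives the time, the measured TCP pose, the force, the opening and the grip force at its end, in the units of the state.
- read_state(): the state, without advancing time (a new reading comes with each control period).
- get_image(name): name is "scene" or "side" or "wrist"; returns a dict with "img" (420x560x3 uint8, blue, green, red), "fx", "fy", "cx", "cy" (pixels), "k1" (the pictures are not rectified: a ray, as slopes to the right and down, at radius r is drawn at 1 + k1 r^2 times it, then the intrinsics apply), "R" (3x3) and "t" (3): a world point X has camera coordinates R X + t; the wrist camera has in their place "hand_eye" (4x4, takes a point from camera to tool coordinates, whose origin is the TCP and whose axes are the flange's). Camera axes: x right, y down, z forward; pixel columns grow to the right and rows downward; lengths in m; the calibration is good to about 2 mm. A picture is of the moment at which its call begins: read the wrist's pose just before it. There is no depth.
- hand_in(): hands the job in; it is judged then, once.
The state is a dict: "t": time; "qpos": joint angles; "joint_velocities": joint speeds; "tau": joint torques, N m; "eef_pos": TCP position; "tcp_rot": TCP orientation; "force": force on the tool from outside, world axes, zero at the start; "torque": the same for the moment, N m; "width": finger opening in m; "grip_force": force on a finger pad.
Only numpy, scipy, OpenCV 4.12 (cv2) and the standard library are available. Lean on these libraries where they do the work, as an engineer would, in place of code of your own. Each camera call takes 0.05 s, during which the arm holds its last target. There are 200 camera calls.

### The job

Two identical large sealed bottles with black caps stand on the bench; one is full and the other is empty, which shows only in how heavy it feels when lifted. Stand the full bottle upright in the oblong tray and the empty one upright in the square tray. Set them down gently, do not drop them.

Things in the scene. Friction and masses are not known exactly. Their poses are not given: they have to be found in the camera images.
- bottle_a_center (a point): Centre (56 mm above the underside) of one of two identical upright sealed bottles: round, brown body with a pale label, 57 mm in diameter, straight-sided from bench to about 70 mm up, black screw cap 42 mm wide and 24 mm tall on top, 112 mm tall in all; far larger than the small bottles on the bench. z axis up along the bottle. It may be the full or the empty one
- bottle_b_center (a point): The same point of the other of the two identical bottles. One of the two is full and weighs 450 to 580 g, the other is empty and weighs 60 to 110 g; which is which cannot be seen
- oblong_tray: Tray for the full bottle: shallow open steel tray, oblong, 210 mm (its x) by 125 mm (its y) outside, fixed to the bench on 10 mm feet. Its inner floor is 14 mm and its rim 38 mm above the bench, walls 4 mm thick. Origin at the tray's centre, at bench height; z up
- square_tray: Tray for the empty bottle: shallow open steel tray, square, 125 mm by 125 mm outside, fixed to the bench on 10 mm feet. Its inner floor is 14 mm and its rim 38 mm above the bench, walls 4 mm thick. Origin at the tray's centre, at bench height; z up
Things that resemble listed ones, but are neither listed nor needed, are in the scene too. Leave any blue or orange look-alike of the part that bears bottle_b_center alone.

How it is judged:
At the end, for the whole second after the job is handed in: The full bottle stands upright (within 10 degrees) on the floor of the oblong tray, which then bears more than 3 N, and the empty bottle upright on the floor of the square tray, which bears less than 2 N; both anywhere inside the walls, released and at rest (((x of bottle_a_center in the frame of oblong_tray between -0.085 and 0.085 m and y of bottle_a_center in the frame of oblong_tray between -0.045 and 0.045 m and x of bottle_b_center in the frame of square_tray between -0.045 and 0.045 m and y of bottle_b_center in the frame of square_tray between -0.045 and 0.045 m) or (x of bottle_b_center in the frame of oblong_tray between -0.085 and 0.085 m and y of bottle_b_center in the frame of oblong_tray between -0.045 and 0.045 m and x of bottle_a_center in the frame of square_tray between -0.045 and 0.045 m and y of bottle_a_center in the frame of square_tray between -0.045 and 0.045 m)) and contact force between oblong_tray and anything else above 3 N and contact force between square_tray and anything else below 2 N and height (world z) of bottle_a_center between 0.064 and 0.076 m and angle between each of bottle_a_center, bottle_b_center's own z axis and vertical below 0.17 rad and linear speed of each of bottle_a, bottle_b below 0.03 m/s and height (world z) of bottle_b_center between 0.064 and 0.076 m); the robot touches nothing.
It fails at once if a bottle is dropped or knocked: it moves faster than 0.8 m/s (a free fall of about 30 mm) while the fingers do not hold it ((linear speed of bottle_a above 0.8 m/s and contact force between the fingers and bottle_a below 0.1 N) or (linear speed of bottle_b above 0.8 m/s and contact force between the fingers and bottle_b below 0.1 N)).
It also fails if it takes over 64 s, if anything falls off the work surface, if the arm or the gripper's body presses on something with over 40 N, if the wrist force passes 120 N, or if a joint passes its speed limit or range.

## Working session

There is one attempt and no reset: what is moved stays moved. The work goes in short steps, Python scripts to look and compute and a shell command to move; the robot and the scene stay as the last step left them, time stands still between calls to the robot, and variables do not carry over. Pictures are saved under pics/ and viewed, at most 10 in all, crops included, and the job is handed in when it is done.

```bash
mkdir -p pics; ls; python3 - <<'E'
from plant import *
import cv2,pickle
s=read_state();print(s)
d={}
for n in("scene","side"):
    g=get_image(n);d[n]=g;cv2.imwrite(f"pics/{n}0.png",g["img"]);print(n,{k:g[k] for k in g if k!="img"})
pickle.dump(d,open("cal.pkl","wb"))
E
```

```text
pics
{'t': 0.0, 'qpos': array([-1.25959378e+00,  3.51225360e-01,  1.65239923e+00, -4.49338399e-05,
        1.13907431e+00, -8.46005248e-02]), 'joint_velocities': array([-0.00093486, -0.00040224, -0.00103353,  0.00070597, -0.00056304,
        0.00270458]), 'tau': array([-3.47350679e-04, -4.97325361e+01, -2.85256165e+01,  6.99320482e-02,
        2.56769301e-02, -7.13048053e-05]), 'eef_pos': array([ 0.21196878, -0.50717213,  0.22911682]), 'tcp_rot': array([ 9.80479319e-01,  1.96621460e-01, -8.28045589e-05, -5.47267129e-04]), 'force': array([0.40854341, 0.46520926, 0.57708696]), 'torque': array([ 0.01400367, -0.00105872,  0.00737024]), 'grip_force': 0.0, 'width': 0.09277641462434556}
scene {'fx': 454.4369905863594, 'fy': 454.4369905863594, 'cx': 281.3151175907498, 'cy': 214.31045566275054, 'k1': -0.11059161186686427, 'R': array([[-0.77761958, -0.62869514,  0.00708562],
       [-0.45503548,  0.55497521, -0.69638009],
       [ 0.43387843, -0.54474301, -0.71763818]]), 't': array([0.48943796, 0.35136621, 1.33709187])}
side {'fx': 484.76852012972864, 'fy': 484.76852012972864, 'cx': 289.15184894468496, 'cy': 207.73973024215005, 'k1': -0.014881377250612032, 'R': array([[ 0.63483533, -0.77264562, -0.00168716],
       [-0.51828913, -0.42422477, -0.74256968],
       [ 0.57302748,  0.4722839 , -0.6697667 ]]), 't': array([-0.43538608,  0.36386018,  1.27098928])}
```

View pics/scene0.png

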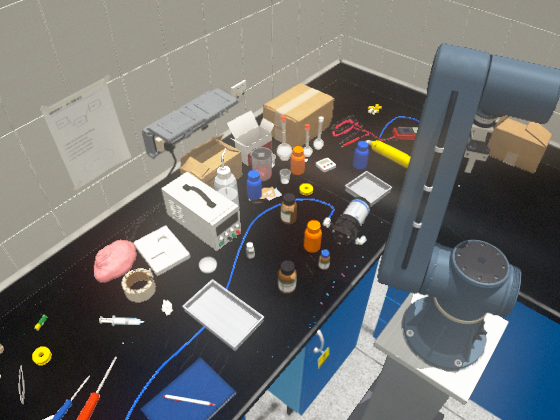

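View pics/side0.png

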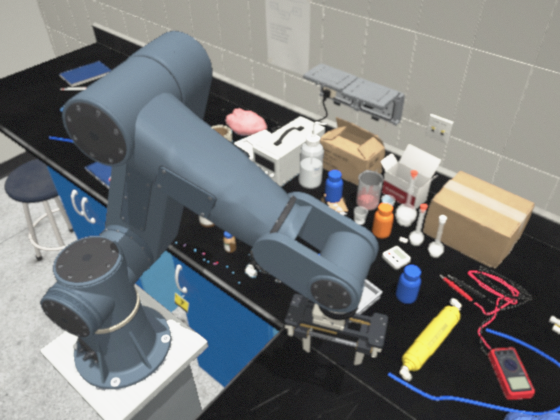

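The scene picture shows two brown bottles with black caps at about (289,208) and (287,277). They fit the description. The orange ones (314,236), (298,160) and the blue ones (254,185), (362,155) are look-alikes, and (324,259) is one of the small bottles. The oblong tray is at (223,313) and the square tray at (368,188). In the side view the arm hides the bottles. I'll confirm with an enlarged crop.

```bash
cat > h.py <<'E'
import numpy as np,cv2,pickle
C=pickle.load(open("cal.pkl","rb"))
def K(g): return np.array([[g["fx"],0,g["cx"]],[0,g["fy"],g["cy"]],[0,0,1.]])
def proj(X,n="scene"):
    g=C[n];c=g["R"]@np.asarray(X,float)+g["t"];s=c[:2]/c[2];s=s*(1+g["k1"]*(s@s));return s*g["fx"]+[g["cx"],g["cy"]]
def back(u,v,z,n="scene"):
    g=C[n];p=cv2.undistortPoints(np.array([[[u,v]]],float),K(g),np.array([g["k1"],0,0,0.]))[0,0]
    d=g["R"].T@np.r_[p,1];o=-g["R"].T@g["t"];return o+d*(z-o[2])/d[2]
E
python3 - <<'E'
from h import *
im=C["scene"]["img"][150:360,175:405]
o=cv2.resize(im,None,fx=2.85,fy=2.85,interpolation=cv2.INTER_CUBIC)
cv2.imwrite("pics/crop1.png",o);print(o.shape)
E
```

```text
(598, 656, 3)
```

View pics/crop1.png

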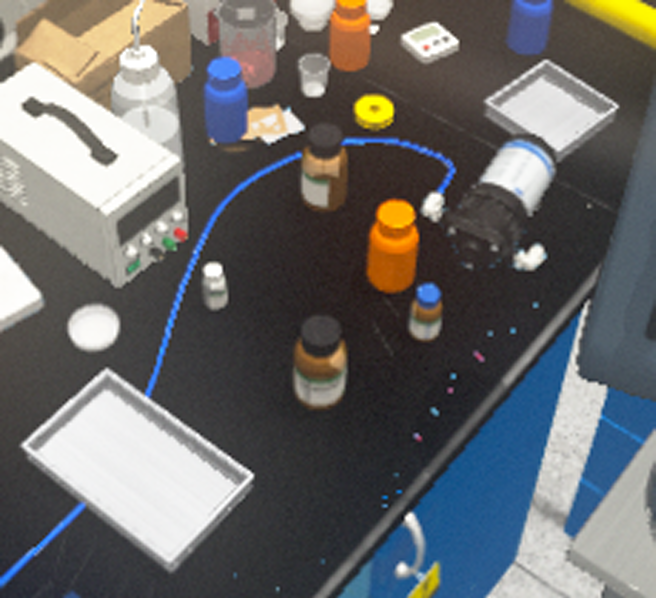

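The crop confirms it. The two brown bottles with pale labels and black caps have their cap tops at crop (324,137) and (321,332). The orange, blue and small bottles differ in colour or size. Tray rim corners: oblong (107,371), (24,446), (172,570), (252,478); square (486,103), (547,62), (617,107).

```bash
python3 - <<'E'
from h import *
np.set_printoptions(precision=4,suppress=True)
f=lambda c,z:back(175+c[0]/2.85,150+c[1]/2.85,z)
for n,c,z in [("far cap",(324,138),.112),("far base edge",(324,209),0),("near cap",(321,332),.112),("near base edge",(321,408),0),("orange cap",(396,212),.112),("bluecap small",(429,293),.06),("small white",(212,270),.045),("bluebottle",(225,70),.112),("cyl white end",(535,150),.05),("cyl black end",(465,215),.05),("cyl low",(500,265),0.0),("yellow",(375,110),.01),("psu corner bot",(120,282),0),("psu corner top",(110,222),.1),("psu right top",(185,170),.1)]: print(n,f(c,z))
ob=[f(c,.038) for c in [(107,371),(24,446),(172,570),(252,478)]]
sq=[f(c,.038) for c in [(486,103),(547,62),(617,107),(556,155)]]
for q in(ob,sq):
    q=np.array(q)[:,:2];print(q,q.mean(0),(q[0]+q[2])/2,[np.linalg.norm(q[i]-q[i-1]) for i in range(4)],np.degrees(np.arctan2(*(q[3]-q[0])[::-1])))
E
```

```text
far cap [ 0.647  -0.0611  0.112 ]
far base edge [ 0.6372 -0.052   0.    ]
near cap [0.4664 0.1727 0.112 ]
near base edge [0.4525 0.187  0.    ]
orange cap [ 0.5071 -0.0174  0.112 ]
bluecap small [0.43   0.0195 0.06  ]
small white [0.6526 0.1409 0.045 ]
bluebottle [ 0.823  -0.0793  0.112 ]
cyl white end [ 0.4642 -0.2663  0.05  ]
cyl black end [ 0.4704 -0.1154  0.05  ]
cyl low [ 0.4125 -0.1149  0.    ]
yellow [ 0.6918 -0.2326  0.01  ]
psu corner bot [0.7526 0.1982 0.    ]
psu corner top [0.7587 0.1948 0.1   ]
psu right top [0.7489 0.0778 0.1   ]
[[0.6492 0.3189]
 [0.6482 0.4441]
 [0.4311 0.4494]
 [0.4381 0.3205]] [0.5417 0.3832] [0.5402 0.3842] [np.float64(0.2110332551017045), np.float64(0.1251563085934808), np.float64(0.21711615960355518), np.float64(0.12907397835474144)] 179.57287870611458
[[ 0.5682 -0.313 ]
 [ 0.549  -0.4383]
 [ 0.4275 -0.4192]
 [ 0.4435 -0.2873]] [ 0.4971 -0.3644] [ 0.4978 -0.3661] [np.float64(0.1272448553094835), np.float64(0.12674568141076137), np.float64(0.12306134246724942), np.float64(0.132813626849643)] 168.37260414785794
```

The positions agree with the tray sizes (oblong centre (0.541,0.384), square centre (0.497,-0.365)). I'll move above the near bottle at (0.466,0.173), with the fingers closing along world y.

```bash
python3 -m crank '.01 -.01 0 1; .025 -.026 0 2; .049 -.052 0 3; .076 -.08 0 5; .103 -.109 0 6; .13 -.137 0 7; .157 -.165 .0 8; .184 -.194 0 9; .211 -.222 0 10; .238 -.251 0 11; .265 -.279 0 12; .292 -.308 .005 14; .319 -.336 .01 15; .346 -.365 .015 16; .373 -.393 .02 17; .4 -.421 .025 18; .427 -.45 .03 19; .452 -.476 .03 21; .471 -.496 .03 22; .491 -.517 .03 22.7' 1; python3 -m crank '0 0 0 0;0 0 0 0;0 0 0 0'
cat > state.py <<'E'
from plant import *
import numpy as np,sys,cv2
from scipy.spatial.transform import Rotation as Ro
s=read_state();R=Ro.from_quat(s["tcp_rot"]).as_matrix()
np.set_printoptions(precision=4,suppress=True)
print("t",s["t"],"p",s["eef_pos"],"x",R[:,0],"y",R[:,1],"F",s["force"],"q",s["qpos"],"w",s["width"],s["grip_force"])
E
python3 - <<'E'
from state import *
g=get_image("wrist");cv2.imwrite("pics/w1.png",g["img"])
print({k:g[k] for k in g if k!="img"})
H=g["hand_eye"]
for P in ([.4664,.1727,.112],[.4664,.1727,0]):
    c=np.linalg.inv(H)@np.r_[R.T@(np.array(P)-s["eef_pos"]),1];k=c[:2]/c[2];k=k*(1+g["k1"]*(k@k));print(k*g["fx"]+[g["cx"],g["cy"]])
E
```

```text
t: 1.77
eef_pos: [0.4658, 0.1607, 0.1992]
tcp_rot: [1.0, -0.0, -0.0, 0.0]
force: [0.6, -1.0, 0.1]
width: 0.0929
grip_force: 0.0
t: 2.02
eef_pos: [0.4653, 0.1584, 0.1993]
tcp_rot: [1.0, 0.0, -0.001, 0.0]
force: [-0.7, -0.1, -0.2]
width: 0.0928
grip_force: 0.0
t 2.0167 p [0.4653 0.1584 0.1993] x [ 1.      0.0001 -0.001 ] y [ 0.0001 -1.      0.0004] F [-0.6719 -0.1081 -0.1749] q [ 0.2335  0.2822  1.8312 -0.0002  1.0294  1.8043] w 0.09277809100375871 0.0
{'fx': 364.5596283831397, 'fy': 364.5596283831397, 'cx': 285.1894602399984, 'cy': 208.3827021219033, 'k1': -0.041667939105657, 'hand_eye': array([[-0.    , -0.9655, -0.2604,  0.071 ],
       [ 1.    , -0.0004,  0.0013, -0.0003],
       [-0.0013, -0.2604,  0.9655, -0.1542],
       [ 0.    ,  0.    ,  0.    ,  1.    ]])}
[264.454 214.965]
[270.4938 183.2978]
```

View pics/w1.png

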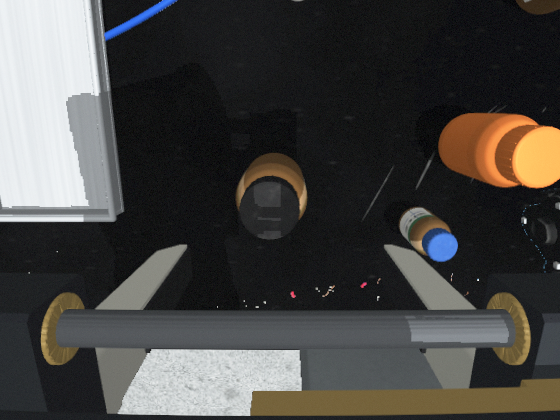

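The wrist view shows the black cap at (269,208) against a predicted (264,215), so the bottle is at about (0.471,0.170). The fingers straddle it and the neighbours are clear.

```bash
python3 -m crank '.003 -.006 0 0; .006 -.0115 .01 0; .006 -.0115 .025 0; .006 -.0115 .045 0; .006 -.0115 .065 0; .006 -.0115 .085 0; .006 -.0115 .105 0; .006 -.0115 .12 0; .006 -.0115 .132 0; .006 -.0115 .141 0; .006 -.0115 .147 0; .006 -.0115 .149 0; .006 -.0115 .149 0' 1; python3 -m crank '0 0 0 0;0 0 0 0;0 0 0 0;0 0 0 0;0 0 0 0;0 0 0 0;0 0 0 0;0 0 0 0;0 0 0 0;0 0 0 0' 0.4 30;  python3 state.py
```

```text
t: 3.15
eef_pos: [0.4718, 0.1703, 0.0504]
tcp_rot: [1.0, -0.0, -0.0, 0.0]
force: [0.1, -0.2, 0.2]
width: 0.0928
grip_force: 0.0
t: 3.98
eef_pos: [0.4718, 0.1704, 0.0508]
tcp_rot: [1.0, -0.0, 0.0, -0.0]
force: [-1.1, 0.0, 3.4]
width: 0.0557
grip_force: 30.0
t 3.9833 p [0.4718 0.1704 0.0508] x [ 1.     -0.0003  0.0001] y [-0.0003 -1.     -0.    ] F [-1.0979  0.0494  3.4422] q [ 0.2537  0.5342  1.9062 -0.      0.7011  1.8249] w 0.055716302420971996 30.005838435718033
```

```bash
python3 -m crank '0 0 -.003 0; 0 0 -.01 0; 0 0 -.02 0; 0 0 -.035 0; 0 0 -.05 0; 0 0 -.062 0; 0 0 -.07 0; 0 0 -.07 0;0 0 -.07 0;0 0 -.07 0;0 0 -.07 0;0 0 -.07 0;0 0 -.07 0'; for i in 1 2 3; do python3 -m crank '0 0 0 0;0 0 0 0' | grep force;done;  python3 state.py
```

```text
t: 5.07
eef_pos: [0.4716, 0.1703, 0.1202]
tcp_rot: [1.0, -0.0, -0.0, 0.0]
force: [-0.3, -0.2, 0.1]
width: 0.0555
grip_force: 30.0
force: [-0.1, 0.4, -0.2]
grip_force: 30.0
force: [0.3, -0.4, -0.2]
grip_force: 30.0
force: [0.1, -0.4, -0.8]
grip_force: 30.0
t 5.5667 p [0.4718 0.1704 0.1206] x [ 1.     -0.0004 -0.    ] y [-0.0004 -1.      0.    ] F [ 0.1488 -0.3905 -0.8233] q [0.2537 0.4131 1.8729 0.     0.8556 1.8249] w 0.05592855391891439 29.994128751750395
```

It feels about 0.5 N, so this is the empty bottle and it goes to the square tray at (0.497,-0.366). I'll carry it high over the orange bottle.

```bash
python3 -m crank '0 .002 -.02 0; .001 .008 -.045 0; .003 .02 -.07 0; .005 .04 -.088 0; .007 .07 -.095 0; .009 .105 -.095 0; .011 .14 -.095 0; .013 .175 -.095 0; .015 .21 -.095 0; .017 .245 -.095 0; .019 .28 -.095 0; .021 .315 -.095 0; .023 .35 -.095 0; .025 .385 -.095 0; .026 .42 -.095 0; .026 .455 -.095 0; .026 .485 -.095 0; .026 .51 -.095 0; .026 .527 -.095 0; .026 .536 -.095 0'; python3 -m crank '0 0 0 0;0 0 0 0;0 0 0 0;0 0 0 0' ; python3 - <<'E'
from state import *
g=get_image("wrist");cv2.imwrite("pics/w2.png",g["img"])
H=g["hand_eye"]
for x,y in ([.568,-.313],[.549,-.438],[.4275,-.419],[.4435,-.287]):
    c=np.linalg.inv(H)@np.r_[R.T@(np.array([x,y,.038])-s["eef_pos"]),1];k=c[:2]/c[2];k=k*(1+g["k1"]*(k@k));print(k*g["fx"]+[g["cx"],g["cy"]])
E
```

```text
t: 7.23
eef_pos: [0.4972, -0.3676, 0.2153]
tcp_rot: [1.0, -0.001, -0.0, 0.0]
force: [0.6, -0.1, -1.2]
width: 0.0555
grip_force: 30.0
t: 7.57
eef_pos: [0.4978, -0.3645, 0.2158]
tcp_rot: [1.0, 0.0, 0.0, -0.0]
force: [0.2, 0.1, -0.9]
width: 0.0555
grip_force: 30.0
t 7.5667 p [ 0.4978 -0.3645  0.2158] x [1.     0.0007 0.    ] y [ 0.0007 -1.     -0.0002] F [ 0.2123  0.1067 -0.9401] q [-0.7076  0.4857  1.4833  0.0002  1.1727  0.8625] w 0.05546052860348921 29.994188330110774
[226.8159 111.3731]
[367.0545 133.3763]
[340.542  259.3187]
[205.2135 243.9513]
```

View pics/w2.png

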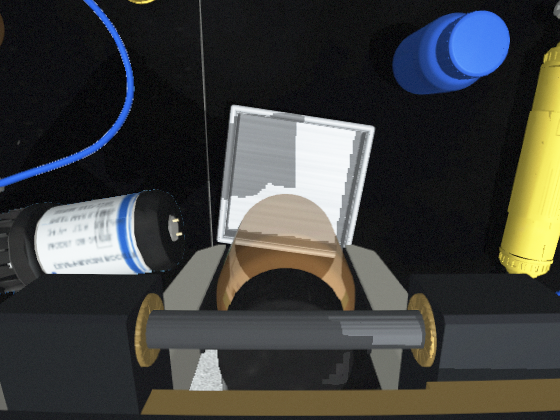

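The wrist view shows tray corners at (233,107), (374,127), (218,242), so the tray is about 7 mm further -y and 5 mm further +x than estimated. The centre is about (0.503,-0.372). The lying cylinder at (180,230) clears the left finger. Lowering now.

```bash
python3 -m crank '.002 .005 .005 0; .005 .011 .018 0; .005 .0125 .036 0; .005 .0125 .056 0; .005 .0125 .076 0; .005 .0125 .096 0; .005 .0125 .114 0; .005 .0125 .128 0; .005 .0125 .137 0; .005 .0125 .142 0; .005 .0125 .145 0; .005 .0125 .147 0; .005 .0125 .1485 0; .005 .0125 .1495 0; .005 .0125 .1505 0; .005 .0125 .1505 0;.005 .0125 .1505 0;.005 .0125 .1505 0'; python3 state.py
```

```text
t: 9.12
eef_pos: [0.5026, -0.3782, 0.0654]
tcp_rot: [1.0, -0.0, 0.0, 0.0]
force: [0.2, 0.1, -1.1]
width: 0.0552
grip_force: 30.0
t 9.1167 p [ 0.5026 -0.3782  0.0654] x [ 1.     -0.0004  0.0003] y [-0.0004 -1.      0.0002] F [ 0.2366  0.1244 -1.0595] q [-0.719   0.6871  1.5529  0.      0.9013  0.8522] w 0.05520684107973638 29.994210025924986
```

```bash
python3 -m crank '0 0 .0005 0; 0 0 .001 0; 0 0 .0015 0; 0 0 .0015 0;0 0 .0015 0'; python3 -m crank '0 0 0 0;0 0 0 0;0 0 0 0;0 0 0 0;0 0 0 0;0 0 0 0;0 0 0 0;0 0 0 0' 1
```

```text
t: 9.53
eef_pos: [0.5027, -0.3782, 0.0648]
tcp_rot: [1.0, -0.0, 0.0, 0.0]
force: [-3.5, 2.2, 10.6]
width: 0.0553
grip_force: 30.0
t: 10.2
eef_pos: [0.5026, -0.3781, 0.0636]
tcp_rot: [1.0, -0.0, -0.0, -0.0]
force: [-0.2, -0.6, 0.2]
width: 0.093
grip_force: 0.0
```

It stands on the floor with 10 N of contact felt, and it's released. Going up and over to the far bottle at about (0.65,-0.064).

```bash
python3 -m crank '0 0 -.005 0; 0 0 -.015 0; 0 0 -.035 0; 0 0 -.06 0; 0 0 -.09 0; 0 0 -.12 0; .005 -.01 -.14 0; .015 -.03 -.15 0; .03 -.063 -.15 0; .045 -.095 -.15 0; .06 -.128 -.15 0; .075 -.16 -.15 0; .09 -.192 -.15 0; .105 -.224 -.15 0; .12 -.256 -.15 0; .133 -.284 -.15 0; .142 -.303 -.15 0; .147 -.314 -.15 0;.147 -.314 -.15 0;.147 -.314 -.15 0'; python3 -m crank '0 0 0 0;0 0 0 0;0 0 0 0' ; python3 - <<'E'
from state import *
g=get_image("wrist");cv2.imwrite("pics/w3.png",g["img"])
H=g["hand_eye"]
for P in ([.65,-.064,.112],[.65,-.064,0]):
    c=np.linalg.inv(H)@np.r_[R.T@(np.array(P)-s["eef_pos"]),1];k=c[:2]/c[2];k=k*(1+g["k1"]*(k@k));print(k*g["fx"]+[g["cx"],g["cy"]],c[2])
E
```

```text
t: 11.87
eef_pos: [0.6495, -0.0646, 0.214]
tcp_rot: [1.0, 0.0, 0.0, 0.0]
force: [1.1, -0.9, 0.5]
width: 0.093
grip_force: 0.0
t: 12.12
eef_pos: [0.6494, -0.0654, 0.2138]
tcp_rot: [1.0, -0.001, -0.0, 0.0]
force: [-0.3, 0.8, -0.3]
width: 0.0933
grip_force: 0.0
t 12.1167 p [ 0.6494 -0.0654  0.2138] x [ 1.     -0.0019 -0.    ] y [-0.0019 -1.      0.0001] F [-0.2962  0.7945 -0.3144] q [-0.1716  0.553   1.3796 -0.0001  1.209   1.4011] w 0.09326974063274338 0.0
[283.2807 210.1938] 0.2654259395149331
[283.6791 181.2127] 0.3735615951293988
```

View pics/w3.png

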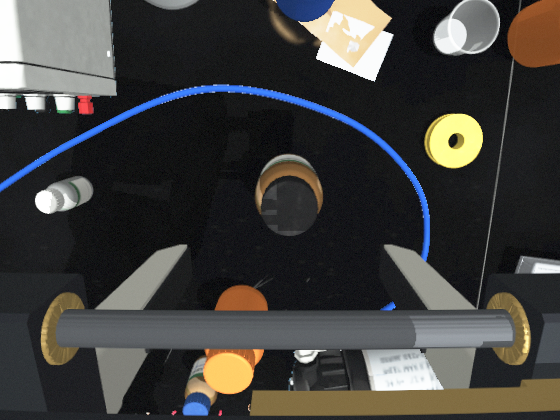

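The cap is at (290,206) against a predicted (283,210), so the bottle is at about (0.653,-0.069). The fingers clear the cord and the orange bottle.

```bash
python3 -m crank '.002 .002 0 0; .0035 .0035 .01 0; .0035 .0035 .025 0; .0035 .0035 .045 0; .0035 .0035 .07 0; .0035 .0035 .095 0; .0035 .0035 .115 0; .0035 .0035 .132 0; .0035 .0035 .145 0; .0035 .0035 .154 0; .0035 .0035 .16 0; .0035 .0035 .163 0; .0035 .0035 .163 0' 1; python3 -m crank '0 0 0 0;0 0 0 0;0 0 0 0;0 0 0 0;0 0 0 0;0 0 0 0;0 0 0 0;0 0 0 0;0 0 0 0;0 0 0 0' 0.4 45;  python3 -m crank '0 0 -.002 0; 0 0 -.006 0; 0 0 -.013 0; 0 0 -.023 0; 0 0 -.033 0; 0 0 -.041 0; 0 0 -.047 0; 0 0 -.05 0;0 0 -.05 0;0 0 -.05 0;0 0 -.05 0;0 0 -.05 0'
```

```text
t: 13.25
eef_pos: [0.6533, -0.0677, 0.0505]
tcp_rot: [1.0, -0.0, -0.0, -0.0]
force: [0.4, 0.5, -0.1]
width: 0.0928
grip_force: 0.0
t: 14.08
eef_pos: [0.6533, -0.0678, 0.0508]
tcp_rot: [1.0, -0.0, 0.0, 0.0]
force: [-0.3, -0.6, 2.5]
width: 0.0555
grip_force: 45.0
t: 15.08
eef_pos: [0.6529, -0.0676, 0.1001]
tcp_rot: [1.0, -0.0, -0.0, -0.0]
force: [0.2, 0.5, -4.4]
width: 0.0554
grip_force: 45.0
```

It weighs about 4.5 N, so this is the full bottle. Carrying it to the oblong tray.

```bash
python3 -m crank '0 0 -.01 0; 0 0 -.03 0; 0 -.005 -.06 0; -.003 -.015 -.085 0; -.008 -.035 -.105 0; -.015 -.063 -.115 0; -.023 -.095 -.12 0; -.031 -.13 -.12 0; -.04 -.165 -.12 0; -.048 -.2 -.12 0; -.057 -.235 -.12 0; -.065 -.27 -.12 0; -.074 -.305 -.12 0; -.082 -.34 -.12 0; -.09 -.373 -.12 0; -.097 -.402 -.12 0; -.102 -.424 -.12 0; -.106 -.438 -.12 0; -.108 -.446 -.12 0; -.108 -.448 -.12 0'; python3 -m crank '0 0 0 0;0 0 0 0;0 0 0 0;0 0 0 0' ; python3 - <<'E'
from state import *
g=get_image("wrist");cv2.imwrite("pics/w4.png",g["img"])
H=g["hand_eye"]
for x,y in ([.649,.319],[.648,.444],[.431,.449],[.438,.3205]):
    c=np.linalg.inv(H)@np.r_[R.T@(np.array([x,y,.038])-s["eef_pos"]),1];k=c[:2]/c[2];k=k*(1+g["k1"]*(k@k));print(k*g["fx"]+[g["cx"],g["cy"]])
E
```

```text
t: 16.75
eef_pos: [0.545, 0.381, 0.2207]
tcp_rot: [1.0, 0.0, -0.0, 0.0]
force: [0.1, -0.4, -4.8]
width: 0.0555
grip_force: 45.0
t: 17.08
eef_pos: [0.5458, 0.3794, 0.2207]
tcp_rot: [1.0, -0.001, 0.0, 0.0]
force: [0.4, -0.4, -5.6]
width: 0.0556
grip_force: 45.0
t 17.0833 p [0.5458 0.3794 0.2207] x [ 1.     -0.0016  0.0001] y [-0.0016 -1.      0.0001] F [ 0.355  -0.3664 -5.6115] q [ 0.5375  0.5695  1.3348 -0.0002  1.2373  2.1099] w 0.05559899854067981 44.99359435751103
[353.8115  72.6472]
[211.1421  74.097 ]
[217.5908 297.6521]
[342.7825 291.2805]
```

View pics/w4.png

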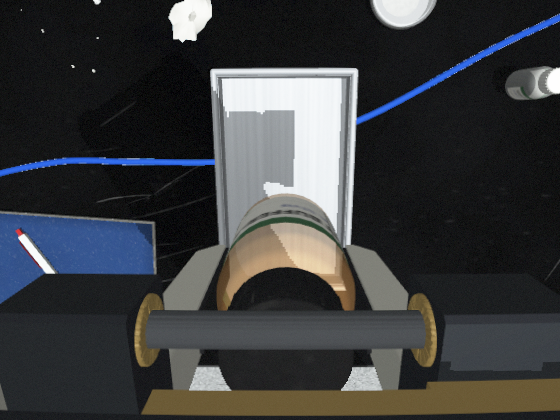

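Tray corners at (211,70) and (357,70) agree within 3 mm, so the bottle is centred over the oblong tray. Lowering now.

```bash
python3 -m crank '0 0 .004 0; 0 0 .014 0; 0 0 .03 0; 0 0 .05 0; 0 0 .07 0; 0 0 .09 0; 0 0 .11 0; 0 0 .127 0; 0 0 .139 0; 0 0 .146 0; 0 0 .15 0; 0 0 .1525 0; 0 0 .154 0; 0 0 .155 0; 0 0 .1555 0; 0 0 .1555 0; 0 0 .1555 0'; python3 -m crank '0 0 .0005 0;0 0 .001 0;0 0 .001 0;0 0 .001 0'
```

```text
t: 18.55
eef_pos: [0.5455, 0.3804, 0.0655]
tcp_rot: [1.0, -0.0, 0.0, -0.0]
force: [0.4, -0.5, -4.2]
width: 0.0553
grip_force: 45.0
t: 18.88
eef_pos: [0.5456, 0.3804, 0.0648]
tcp_rot: [1.0, -0.0, 0.0, -0.0]
force: [-2.3, -1.8, 4.4]
width: 0.0552
grip_force: 45.0
```

The force has gone from -4.2 to +4.4 N, so the bottle is down. Releasing and retreating.

```bash
python3 -m crank '0 0 0 0;0 0 0 0;0 0 0 0;0 0 0 0;0 0 0 0;0 0 0 0;0 0 0 0;0 0 0 0' 1;  python3 -m crank '0 0 -.004 0; 0 0 -.014 0; 0 0 -.03 0; 0 0 -.055 0; 0 0 -.08 0; 0 0 -.105 0; 0 0 -.13 0; 0 0 -.15 0; 0 .02 -.16 0; 0 .05 -.165 0; 0 .08 -.165 0; 0 .11 -.165 0; 0 .14 -.165 0; 0 .165 -.165 0; 0 .18 -.165 0; 0 .18 -.165 0; 0 .18 -.165 0; 0 .18 -.165 0'; python3 - <<'E'
from state import *
from h import proj
g=get_image("scene");im=g["img"].copy()
cv2.imwrite("pics/end.png",cv2.resize(im[120:380,140:440],None,fx=2.3,fy=2.3))
E
```

```text
t: 19.55
eef_pos: [0.5454, 0.3804, 0.0641]
tcp_rot: [1.0, -0.0, 0.0, -0.0]
force: [-0.1, 0.1, 0.4]
width: 0.0926
grip_force: 0.0
t: 21.05
eef_pos: [0.5454, 0.2013, 0.2295]
tcp_rot: [1.0, 0.0, 0.0, -0.0]
force: [-0.4, 0.3, -0.8]
width: 0.093
grip_force: 0.0
t 21.05 p [0.5454 0.2013 0.2295] x [1.     0.     0.0005] y [ 0.     -1.     -0.0004] F [-0.448   0.3411 -0.8176] q [0.2733 0.4074 1.5689 0.0003 1.1648 1.844 ] w 0.09300068225055688 0.0
```

View pics/end.png

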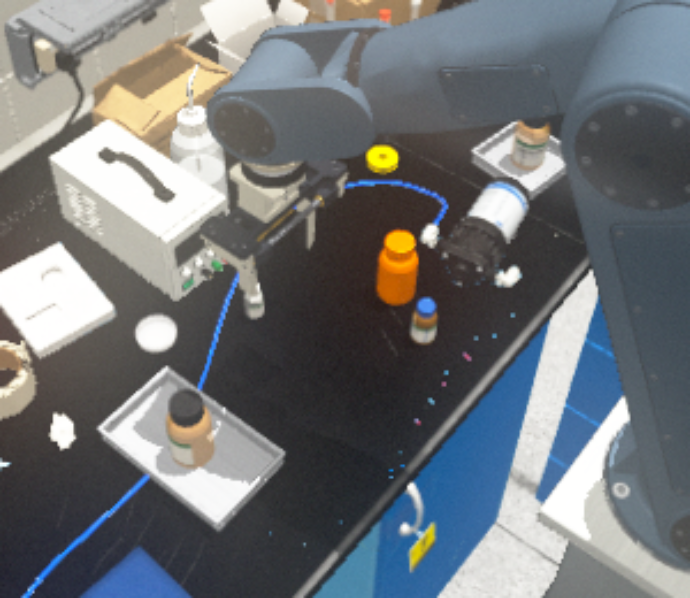

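Both bottles stand upright in their trays: the full one at crop (190,430) in the oblong tray, the empty one at (530,145) in the square tray. The gripper is clear, so I'm handing in.

```bash
python3 -m crank '0 0 0 0;0 0 0 0;0 0 0 0;0 0 0 0' | grep force; python3 -c "
from plant import *
print(hand_in())"
```

```text
force: [0.2, -0.3, 0.7]
grip_force: 0.0
the job is handed in; nothing more can be done
None
```

The job is handed in after about 21 s: the full bottle (about 4.5 N when lifted) stands upright in the oblong tray and the empty one (about 0.5 N) in the square tray, both released; hand-in returned no verdict.

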